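# Push the screw box home between wet-varnished guide strips

### The job

Push the red screw box along the lane in front of it until it stands squarely home against the grey end block. The yellow guide strips have just been varnished and are still wet: neither the box nor the robot may touch them. Only push the box, never lift or tip it, and leave the blue box and everything else on the bench where it is.

Things in the scene. Friction and masses are not known exactly. Their poses are not given: they have to be found in the camera images.
- rack: fixed plywood docking board 360 x 380 mm (all sizes here in mm), top 12 above the bench. Origin at bench level, midway on the line of the lane mouths; x runs along the lanes to the end block, y left, z up. It spans x -160 to 200. Two lanes centred at y +100 and -100, 116 wide between strips, x 0 to 170. Grey end block: near face x = 170, top 46 above the bench. Bare apron in front of the mouths (x below 0)
- strips: the four yellow guide strips, fixed on the docking board, same origin and axes as the board. Each runs x 0 to 170, 12 wide, from 12 to 28 above the bench; centred at y = 36, 164, -36 and -164. Must not be touched
- left_home (a point): on the board's top (12 above the bench), in the lane at the board's +y: where the origin of a box lies when it is home against the end block and central in the lane. Axes as the board's
- right_home (a point): the same point of the lane at the board's -y. Axes as the board's
- red_box: closed small-parts box, red plastic with a black seam and a grey top showing metal parts, flat-sided, 100 long (its x) x 92 wide (its y) x 60 high, 0.28 to 0.56 kg with unknown contents; origin at the centre of its underside, z up. Too wide to grasp; pushing it takes 2 to 8 N. Starts on the apron before either lane, 20 to 45 short of it, up to 0.2 rad askew and 19 off centre
- blue_box: closed small-parts box, blue plastic, otherwise like the red one, flat-sided, 100 long (its x) x 92 wide (its y) x 60 high, 0.28 to 0.56 kg with unknown contents; origin at the centre of its underside, z up. Stands in front of the other lane; leave it alone
- tin: small metal tin, 36 diameter x 45 high, standing on the docking board between the lanes, origin at the underside's centre; leave alone
- glue: glue bottle, 54 diameter x 160 high, upright on the bench left of the board, origin at its underside's centre; leave alone
- offcut: pale wooden offcut 100 x 45 x 38 high, left of the board, origin at its underside's centre; leave alone
- mug: white mug, 80 diameter x 90 high, left of the board at the far side, origin at its underside's centre; leave alone
- screwdriver: screwdriver lying on the bench right of the board; leave alone
- hammer: hammer lying on the bench right of the board; leave alone
- tape: yellow and black tape measure 70 x 40 x 65 high, on the left near the robot, origin at its underside's centre; leave alone

How it is judged:
By the outcome, as a careful person would: the job done as asked, in the order asked, and still so for the second after the job is handed in, with the robot touching nothing.
It also fails if it takes over 72 s, if anything falls off the work surface, if the arm or the gripper's body presses on something with over 40 N, if the wrist force passes 120 N, or if a joint passes its speed limit or range.

### The arm

A 7-joint arm with a two-finger parallel gripper is mounted at the origin on the work surface. World frame = base frame: x ahead of the robot, y to its left, z up, the work surface at z = 0. Lengths are in mm, angles in rad, forces in N, time in s.
With the tool pointing down it reaches from about 425 to 875 mm from the base axis. Payload 4.7 kg.
Tool frame: the origin (TCP) lies at the centre of the arm's flange, where the gripper is bolted on; the fingertips stand 182 mm ahead of it and the grasp point (between the pads) lies 164 mm ahead of it; z points along the fingers, y is the line along which they close (so a half turn about z gives the same grasp; the last joint's range is limited). The gripper opens to 87 mm and grips with 3 to 60 N. Pads are 19 mm wide; open, the fingers measure 117 mm over their backs; the gripper's body (75 mm by 190 mm) begins 51 mm behind the grasp point.
Start: joints at [-1.211, 0.321, -0.07, 1.45, 0.023, 1.371, -0.057], TCP at [220.333, 611.523, 404.787] pointing down, gripper open.
Joint ranges: [-2.86, 2.86], [-0.3, 2.09], [-1.38, 1.24], [0.06, 2.45], [-1.56, 4.7], [0.09, 2.05], [-2.69, 2.69]. Speed limits (rad/s): [2.57, 2.57, 3.14, 3.14, 3.14, 3.14, 3.14].

### API

Orientations are given as a rotation vector (axis times angle).
In Python, from bench import ctrl, cams gives the robot as it stands. The module is installed in compiled form; this text tells all that it offers.
- The arm moves only by the tool play_rows, never from a script. Its argument "commands" is a list of rows, each an object of numbers: "dx", "dy", "dz": the shift along the tool's x, y, z in cm; "rx", "ry", "rz": the turn, a rotation vector about the tool's x, y, z in rad. A call has 1 to 20 rows; each row shifts and turns the commanded pose from where the row before left it, along the tool's axes as they then stand; what a row does not reach is not made up. A row lasts 1/12 s, in which the tool goes at most 41.7 mm and 7.16 degrees, less where a joint would pass 70% of its speed; a pose out of reach is approached as far as the arm can. A call is refused whole if a number of a shift passes 4.17 or a number of a turn 0.125, either way. A call with a gripper value outside its range is refused whole. "jaw" is the finger opening in cm, from 0 to 8.7, set as the call begins (left out, the last holds). The fingers move at their own pace and stop on an object; "grip_force" is the grip in N (left out, the last holds). Time passes only in rows, so rows that do not move let the fingers close. It gives the time, the measured TCP pose, the force, the opening and the grip force at its end, in the units of the state.
- ctrl.sense(): the state, without advancing time (a new reading comes with each control period).
- cams.grab_frame(name): name is "scene" or "top"; returns a dict with "color" (400x640x3 uint8, red, green, blue), "depth" (400x640 float32, mm along the optical axis (not along the pixel's ray), 0 where there is no reading), "fx", "fy", "cx", "cy" (pixels), "rvec" (rotation vector, rad) and "tvec" (3), from world to camera coordinates, as OpenCV has them. Camera axes: x right, y down, z forward; pixel columns grow to the right and rows downward; lengths in mm; the calibration is good to about 2 mm. A picture is of the moment at which its call begins.
- ctrl.close_job(): hands the job in; it is judged then, once.
The state is a dict: "time": time; "joint_positions": joint angles; "qvel": joint speeds; "joint_efforts": joint torques, N m; "eef_pos": TCP position; "eef_rot": TCP orientation; "force": force on the tool from outside, world axes, zero at the start; "moment": the same for the moment, N m; "opening": finger opening in mm; "finger_force": force on a finger pad.
Only numpy, scipy, OpenCV 4.12 (cv2) and the standard library are available. Lean on these libraries where they do the work, as an engineer would, in place of code of your own. Each camera call takes 0.05 s, during which the arm holds its last target. There are 200 camera calls.

## Working session

There is one attempt and no reset: what is moved stays moved. The work goes in short steps, Python scripts to look and compute and a tool call to move; the robot and the scene stay as the last step left them, time stands still between calls to the robot, and variables do not carry over. Pictures are saved under pics/ and viewed, at most 10 in all, crops included, and the job is handed in when it is done.

Besides the shell and the picture viewer there is one more tool, called after "Request:" in YAML: its name, and indented under it one key for each argument. play_rows: Moves the arm, as the interface text tells. Its arguments: {"type":"object","properties":{"commands":{"type":"array"},"jaw":{"type":"number"},"grip_force":{"type":"number"}},"required":["commands"]}

```bash
mkdir -p pics; cat > h.py <<'E'
import numpy as np, cv2
from bench import ctrl, cams
def grab(n):
    f=cams.grab_frame(n); f['R']=cv2.Rodrigues(np.array(f['rvec'],float))[0]; f['t']=np.array(f['tvec'],float).ravel(); return f
def cast(f,uv,z):
    uv=np.atleast_2d(uv).astype(float)
    d=np.c_[(uv[:,0]-f['cx'])/f['fx'],(uv[:,1]-f['cy'])/f['fy'],np.ones(len(uv))]@f['R']
    c=-f['R'].T@f['t']; s=(z-c[2])/d[:,2]; return c+s[:,None]*d
def cloud(f):
    v,u=np.mgrid[:400,:640]; d=f['depth']
    p=np.stack([(u-f['cx'])/f['fx']*d,(v-f['cy'])/f['fy']*d,d],-1)
    return (p-f['t'])@f['R']
E
python3 - <<'E'
from h import *
for n in('top','scene'):
    f=grab(n); cv2.imwrite(f'pics/{n}0.png',f['color'][:,:,::-1]); print(n,-f['R'].T@f['t'],f['R'][2],f['fx'])
s=ctrl.sense(); print(s)
E
```

```text
top [ 335.3894056    17.91821255 1177.9316357 ] [ 0.1371135  -0.02613444 -0.99021052] 422.5411452486244
scene [1177.04123067 -586.82124199  626.45062932] [-0.63729923  0.54617972 -0.54363352] 382.9252259937165
{'time': 0.1, 'joint_positions': array([-1.21092375,  0.32177953, -0.07009019,  1.45154954,  0.02259232,
        1.37079943, -0.05689929]), 'qvel': array([ 2.65340173e-04, -2.44706569e-03, -1.87126508e-04, -3.06892918e-03,
       -1.15035927e-03, -3.84463247e-05, -6.48796307e-04]), 'joint_efforts': array([-4.99817088e-04, -4.92573667e+01, -4.05964544e-01, -3.13399243e+01,
       -6.40377402e-02,  3.95851058e-02,  7.33568982e-05]), 'eef_pos': array([220.26576192, 611.35298533, 403.75247561]), 'eef_rot': array([-5.40349136e-01, -3.09455140e+00,  2.72549193e-03]), 'force': array([-0.21658018,  0.11571958,  0.30721137]), 'moment': array([ 0.0699087 , -0.03658693, -0.0086265 ]), 'finger_force': 0.0, 'opening': 87.15826365350475}
```

View pics/top0.png

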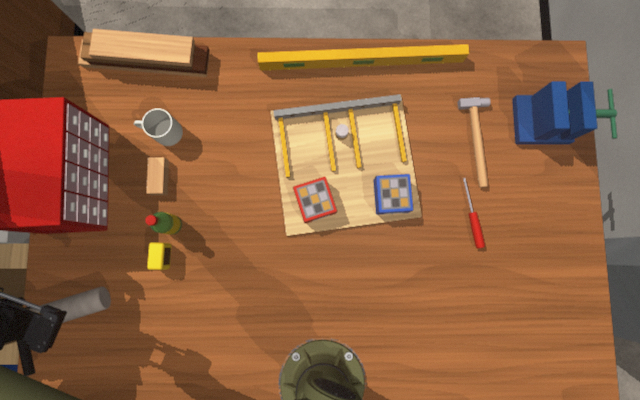

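View pics/scene0.png

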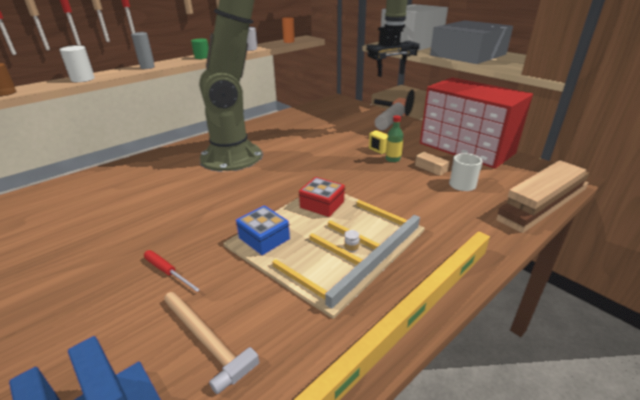

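The top view shows the red box at about (316,199), askew in front of the left lane. The strips are at columns 285, 330, 355 and 402, the end block is along row 105, and the tin is at (342,130). The scene view agrees. Next I'll measure the board and box poses.

```bash
cat >> h.py <<'E'
def rects(f,mask,z,amin):
    out=[]
    for c in cv2.findContours(mask.astype(np.uint8),cv2.RETR_EXTERNAL,cv2.CHAIN_APPROX_NONE)[0]:
        if cv2.contourArea(c)<amin: continue
        p=cast(f,c[:,0,:],z)[:,:2]; out.append((cv2.minAreaRect(p.astype(np.float32)),p))
    return out
def box(f,board=None):
    """red box from top face points: depth-selected"""
    P=cloud(f); hsv=cv2.cvtColor(f['color'],cv2.COLOR_RGB2HSV)
    return P,hsv
def redtop(f,c0,zlo=64,zhi=80,rad=90):
    P=cloud(f); m=(abs(P[...,2]-72)<8)&(np.hypot(P[...,0]-c0[0],P[...,1]-c0[1])<rad)
    r=max(rects(f,cv2.morphologyEx(m.astype(np.uint8),cv2.MORPH_OPEN,np.ones((3,3))),72,20),key=lambda r:r[0][1][0]*r[0][1][1])
    return r,m,P
E
python3 - <<'E'
from h import *
f=grab('top'); hsv=cv2.cvtColor(f['color'],cv2.COLOR_RGB2HSV); P=cloud(f)
y=(hsv[...,0]>20)&(hsv[...,0]<32)&(hsv[...,1]>190)&(hsv[...,2]>90); y[:80]=0;y[190:]=0;y[:,:265]=0;y[:,425:]=0
for r,p in rects(f,y,28,15): print('strip',r)
c0=cast(f,[316,199],72)[0]; print(c0, P[199,316],P[150,305])
r,m,_=redtop(f,c0); print('red',r[0])
c1=cast(f,[393,193],72)[0]; print('blue',redtop(f,c1)[0][0])
red=((hsv[...,0]<6)|(hsv[...,0]>174))&(hsv[...,1]>150); red[:160]=0;red[240:]=0;red[:,:270]=0;red[:,370:]=0
print('redmask72',[q[0] for q in rects(f,red,72,30)])
g=(abs(P[...,2]-46)<8); g[:80]=0;g[125:]=0;g[:,:265]=0;g[:,425:]=0
print('blk',[q[0] for q in rects(f,g,46,30)])
im=f['color'][80:250,250:440,::-1].copy(); im=cv2.resize(im,None,fx=4,fy=3.5*4/3.5/1.2,interpolation=cv2.INTER_CUBIC); cv2.imwrite('pics/c.png',im[:600,:760])
E
```

```text
strip ((629.0808715820312, 104.36296081542969), (159.1405029296875, 8.917882919311523), 7.853418827056885)
strip ((645.136474609375, -21.439441680908203), (157.39013671875, 8.025997161865234), 7.827705383300781)
strip ((655.5863037109375, -92.52969360351562), (154.23831176757812, 8.139936447143555), 7.595694541931152)
strip ((673.1234741210938, -218.42843627929688), (156.11253356933594, 10.702280044555664), 7.759527683258057)
[480.59668726  15.45181659  72.        ] [480.42286105  15.45476908  73.32389986] [628.26368258  46.42284997  11.36145436]
red ((480.04425048828125, 18.372604370117188), (99.88484954833984, 91.37665557861328), 18.07845115661621)
blue ((495.8917236328125, -192.6261749267578), (99.93073272705078, 92.41281127929688), 3.3986330032348633)
redmask72 [((480.5997314453125, 19.34375762939453), (99.0509033203125, 89.43728637695312), 18.034746170043945)]
blk [((746.1063842773438, -45.34339904785156), (21.018741607666016, 359.02874755859375), 7.839428901672363)]
```

View pics/c.png

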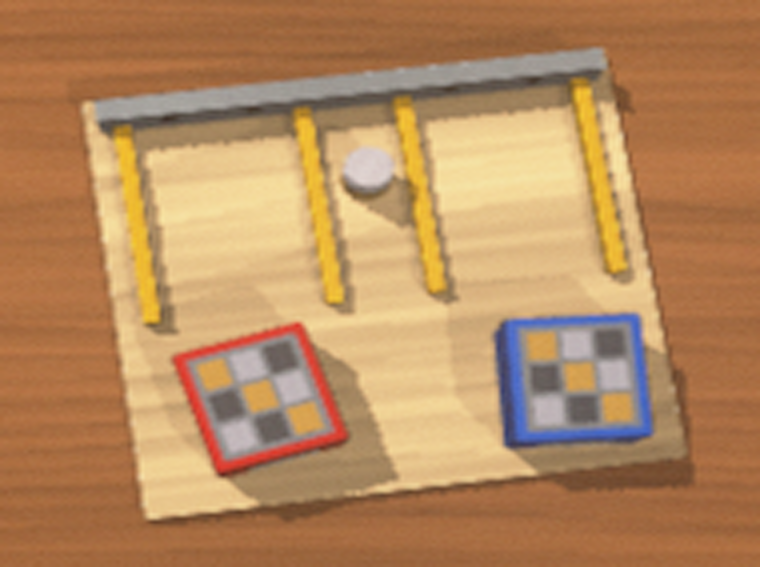

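Board yaw is about 7.8° and the left lane's centre line is at v≈-45 (u along the lane, v across it). The box is at u≈478, v≈-46.5, yawed about 18.1°. I'll set the fingers 50 mm apart, align the gripper with the lane, and approach from behind the box.

Request:
play_rows:
  commands:
    - {"rz": -0.1205}
    - {"rz": -0.1205}
    - {"rz": -0.1205}
    - {"rz": -0.1205}
    - {"dx": -0.8,"dy": -3}
    - {"dx": -0.8,"dy": -3}
    - {"dx": -0.8,"dy": -3}
    - {"dx": -0.8,"dy": -3}
    - {"dx": -0.8,"dy": -3}
    - {"dx": -0.8,"dy": -3}
    - {"dx": -0.8,"dy": -3}
    - {"dx": -0.8,"dy": -3}
    - {"dx": -0.8,"dy": -3}
    - {"dx": -0.8,"dy": -3}
    - {"dx": -0.8,"dy": -3}
    - {"dx": -0.8,"dy": -3}
    - {"dx": -0.8,"dy": -3}
    - {"dx": -0.8,"dy": -3}
    - {"dx": -0.8,"dy": -3}
    - {"dx": -0.8,"dy": -3}
  jaw: 5

```text
$.commands[0]: bad value
```

```bash
cat >> h.py <<'E'
def st():
    s=ctrl.sense(); R=cv2.Rodrigues(np.array(s['eef_rot'],float))[0]; p=s['eef_pos']; a=np.radians(7.8)
    ex=np.array([np.cos(a),np.sin(a)]);ey=np.array([-ex[1],ex[0]])
    print('t',s['time'],'pos',p.round(1),'uv',(ex@p[:2]).round(1),(ey@p[:2]).round(1),'r',np.hypot(*p[:2]).round(1),'yawerr deg',np.degrees(np.arctan2(*(-R[:2,0])[::-1]))-7.8,'toolz',R[:,2].round(3),'F',s['force'].round(1),'open',s['opening'],'q',s['joint_positions'].round(2))
E
python3 -c "from h import *; st()"
```

```text
t 0.15 pos [220.3 611.4 403.9] uv 301.2 575.8 r 649.9 yawerr deg -27.61176480413892 toolz [-0.    -0.001 -1.   ] F [-0.1  0.4 -0.8] open 87.44546972602191 q [-1.21  0.32 -0.07  1.45  0.02  1.37 -0.06]
```

The call was refused, so each row may need all six keys.

Request:
play_rows:
  commands:
    - {"dx": 0,"dy": 0,"dz": 0,"rx": 0,"ry": 0,"rz": -0.12}
    - {"dx": 0,"dy": 0,"dz": 0,"rx": 0,"ry": 0,"rz": -0.12}
    - {"dx": 0,"dy": 0,"dz": 0,"rx": 0,"ry": 0,"rz": -0.12}
    - {"dx": 0,"dy": 0,"dz": 0,"rx": 0,"ry": 0,"rz": -0.12}
  jaw: 5

```text
time: 0.48
eef_pos: [220.3, 611.5, 404.3]
eef_rot: [0.22, -3.134, 0.001]
force: [0.3, -0.3, -0.1]
opening: 67.9
finger_force: 0.0
```

Request:
play_rows:
  commands:
    - {"dx": -0.8,"dy": -3,"dz": 0,"rx": 0,"ry": 0,"rz": 0}
    - {"dx": -0.8,"dy": -3,"dz": 0,"rx": 0,"ry": 0,"rz": 0}
    - {"dx": -0.8,"dy": -3,"dz": 0,"rx": 0,"ry": 0,"rz": 0}
    - {"dx": -0.8,"dy": -3,"dz": 0,"rx": 0,"ry": 0,"rz": 0}
    - {"dx": -0.8,"dy": -3,"dz": 0,"rx": 0,"ry": 0,"rz": 0}
    - {"dx": -0.8,"dy": -3,"dz": 0,"rx": 0,"ry": 0,"rz": 0}
    - {"dx": -0.8,"dy": -3,"dz": 0,"rx": 0,"ry": 0,"rz": 0}
    - {"dx": -0.8,"dy": -3,"dz": 0,"rx": 0,"ry": 0,"rz": 0}
    - {"dx": -0.8,"dy": -3,"dz": 0,"rx": 0,"ry": 0,"rz": 0}
    - {"dx": -0.8,"dy": -3,"dz": 0,"rx": 0,"ry": 0,"rz": 0}
    - {"dx": -0.8,"dy": -3,"dz": 0,"rx": 0,"ry": 0,"rz": 0}
    - {"dx": -0.8,"dy": -3,"dz": 0,"rx": 0,"ry": 0,"rz": 0}
    - {"dx": -0.8,"dy": -3,"dz": 0,"rx": 0,"ry": 0,"rz": 0}
    - {"dx": -0.8,"dy": -3,"dz": 0,"rx": 0,"ry": 0,"rz": 0}
    - {"dx": -0.8,"dy": -3,"dz": 0,"rx": 0,"ry": 0,"rz": 0}
    - {"dx": -0.8,"dy": -3,"dz": 0,"rx": 0,"ry": 0,"rz": 0}
    - {"dx": 0,"dy": -3,"dz": 0,"rx": 0,"ry": 0,"rz": 0}
    - {"dx": 0,"dy": -3,"dz": 0,"rx": 0,"ry": 0,"rz": 0}
    - {"dx": 0,"dy": -3,"dz": 0,"rx": 0,"ry": 0,"rz": 0}
    - {"dx": 0,"dy": -3,"dz": 0,"rx": 0,"ry": 0,"rz": 0}

```text
time: 2.15
eef_pos: [427.3, 32.5, 404.6]
eef_rot: [-0.211, 3.134, 0.0]
force: [1.6, -0.0, 1.0]
opening: 50.1
finger_force: 0.0
```

```bash
python3 -c "from h import *; st()"
```

```text
t 2.15 pos [427.3  32.5 404.6] uv 427.7 -25.8 r 428.5 yawerr deg -0.11038982712234358 toolz [ 0.  0. -1.] F [ 1.6 -0.   1. ] open 50.09477043077682 q [-0.6  -0.19  0.41  1.97  0.08  1.34  1.49]
```

Request:
play_rows:
  commands:
    - {"dx": 0,"dy": -1,"dz": 2,"rx": 0,"ry": 0,"rz": 0}
    - {"dx": 0,"dy": -1,"dz": 2,"rx": 0,"ry": 0,"rz": 0}
    - {"dx": 0,"dy": 0,"dz": 2,"rx": 0,"ry": 0,"rz": 0}
    - {"dx": 0,"dy": 0,"dz": 2,"rx": 0,"ry": 0,"rz": 0}
    - {"dx": 0,"dy": 0,"dz": 2,"rx": 0,"ry": 0,"rz": 0}
    - {"dx": 0.8,"dy": 0,"dz": 0,"rx": 0,"ry": 0,"rz": 0}
    - {"dx": 0.8,"dy": 0,"dz": 0,"rx": 0,"ry": 0,"rz": 0}
    - {"dx": 0.8,"dy": 0,"dz": 0,"rx": 0,"ry": 0,"rz": 0}
    - {"dx": 0,"dy": 0,"dz": 0,"rx": 0,"ry": 0,"rz": 0}

```text
time: 2.9
eef_pos: [405.2, 10.8, 305.7]
eef_rot: [-0.211, 3.134, 0.002]
force: [-0.0, -0.4, -0.5]
opening: 50.3
finger_force: 0.0
```

```bash
python3 -c "from h import *; st()"
```

```text
t 2.9 pos [405.2  10.8 305.7] uv 403.0 -44.3 r 405.4 yawerr deg -0.1042250775565039 toolz [ 0.001  0.001 -1.   ] F [-0.  -0.4 -0.5] open 50.250698305091355 q [-0.58 -0.16  0.45  2.16  0.08  1.13  1.54]
```

Request:
play_rows:
  commands:
    - {"dx": 0,"dy": 0,"dz": 1.5,"rx": 0,"ry": 0,"rz": 0}
    - {"dx": 0,"dy": 0,"dz": 1.5,"rx": 0,"ry": 0,"rz": 0}
    - {"dx": 0,"dy": 0,"dz": 1.5,"rx": 0,"ry": 0,"rz": 0}
    - {"dx": 0,"dy": 0,"dz": 1.5,"rx": 0,"ry": 0,"rz": 0}
    - {"dx": 0,"dy": 0,"dz": 1.5,"rx": 0,"ry": 0,"rz": 0}
    - {"dx": 0,"dy": 0,"dz": 1.5,"rx": 0,"ry": 0,"rz": 0}
    - {"dx": 0,"dy": 0,"dz": 0,"rx": 0,"ry": 0,"rz": 0}
    - {"dx": 0,"dy": 0,"dz": 0,"rx": 0,"ry": 0,"rz": 0}

```text
time: 3.57
eef_pos: [406.5, 11.1, 215.3]
eef_rot: [-0.211, 3.134, 0.0]
force: [0.2, -0.1, 0.1]
opening: 49.6
finger_force: 0.0
```

```bash
python3 - <<'E'
from h import *
st()
f=grab('scene'); cv2.imwrite('pics/s1.png',f['color'][:,:,::-1])
f=grab('top'); hsv=cv2.cvtColor(f['color'],cv2.COLOR_RGB2HSV)
E
```

```text
t 3.5667 pos [406.5  11.1 215.3] uv 404.3 -44.2 r 406.7 yawerr deg -0.10306206216677527 toolz [ 0.  0. -1.] F [ 0.2 -0.1  0.1] open 49.62257732409856 q [-0.57 -0.01  0.48  2.25  0.01  0.91  1.61]
```

View pics/s1.png

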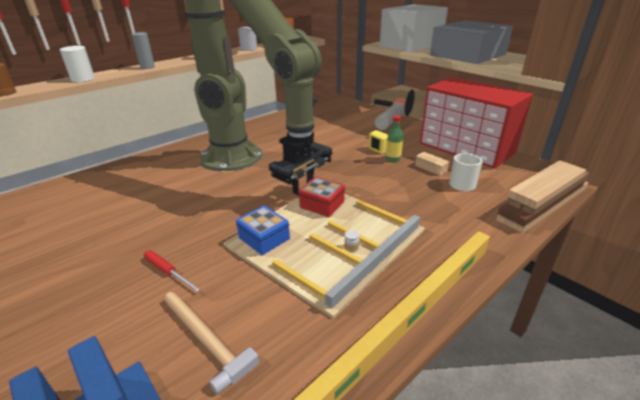

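The gripper is down behind the red box, at about (300,170), and clear of it. I'll push gently to square the box up.

Request:
play_rows:
  commands:
    - {"dx": -0.25,"dy": 0,"dz": 0,"rx": 0,"ry": 0,"rz": 0}
    - {"dx": -0.25,"dy": 0,"dz": 0,"rx": 0,"ry": 0,"rz": 0}
    - {"dx": -0.25,"dy": 0,"dz": 0,"rx": 0,"ry": 0,"rz": 0}
    - {"dx": -0.25,"dy": 0,"dz": 0,"rx": 0,"ry": 0,"rz": 0}
    - {"dx": -0.25,"dy": 0,"dz": 0,"rx": 0,"ry": 0,"rz": 0}
    - {"dx": -0.25,"dy": 0,"dz": 0,"rx": 0,"ry": 0,"rz": 0}
    - {"dx": -0.25,"dy": 0,"dz": 0,"rx": 0,"ry": 0,"rz": 0}
    - {"dx": -0.25,"dy": 0,"dz": 0,"rx": 0,"ry": 0,"rz": 0}
    - {"dx": -0.25,"dy": 0,"dz": 0,"rx": 0,"ry": 0,"rz": 0}
    - {"dx": -0.25,"dy": 0,"dz": 0,"rx": 0,"ry": 0,"rz": 0}
    - {"dx": -0.25,"dy": 0,"dz": 0,"rx": 0,"ry": 0,"rz": 0}
    - {"dx": -0.25,"dy": 0,"dz": 0,"rx": 0,"ry": 0,"rz": 0}

```text
time: 4.67
eef_pos: [436.4, 15.0, 214.7]
eef_rot: [-0.211, 3.134, -0.0]
force: [-2.5, 1.2, -0.8]
opening: 49.7
finger_force: 0.9
```

```bash
cat >> h.py <<'E'
def look(name):
    f=grab('top'); P=cloud(f); a=np.radians(7.8); c,s=np.cos(a),np.sin(a)
    U=P[...,0]*c+P[...,1]*s; V=-P[...,0]*s+P[...,1]*c
    m=(abs(P[...,2]-72)<8)&(abs(V+45)<75)&(U>400)&(U<760)
    r=max(rects(f,m,72,20),key=lambda r:len(r[1])); p=r[1]; u=p[:,0]*c+p[:,1]*s; v=-p[:,0]*s+p[:,1]*c
    print('rect',r[0],'u',u.min().round(1),u.max().round(1),'v',v.min().round(1),v.max().round(1))
    q=r[0][0]; print('centre uv',q[0]*c+q[1]*s,-q[0]*s+q[1]*c)
    # front edge and sides by line fits in u,v
    hsv=cv2.cvtColor(f['color'],cv2.COLOR_RGB2HSV)
    red=((hsv[...,0]<6)|(hsv[...,0]>174))&(hsv[...,1]>150)&(P[...,2]>62)&(abs(V+45)<75)&(U>400)&(U<760)
    for rr in rects(f,red,72,30): print('red',rr[0])
    cv2.imwrite(f'pics/{name}.png',cv2.resize(f['color'][80:250,250:440,::-1],(760,600),interpolation=cv2.INTER_CUBIC))
E
python3 -c "
from h import *
st(); look('p1')"
```

```text
t 4.6667 pos [436.4  15.  214.7] uv 434.4 -44.3 r 436.6 yawerr deg -0.11244539313688406 toolz [ 0. -0. -1.] F [-2.5  1.2 -0.8] open 49.66134369844173 q [-0.57  0.06  0.49  2.18 -0.04  0.91  1.65]
rect ((538.7763061523438, 18.787410736083984), (16.43722915649414, 87.38037872314453), 9.723344802856445) u 529.4 545.8 v -98.2 -10.6
centre uv 536.3412060202219 -54.506748188680135
```

View pics/p1.png

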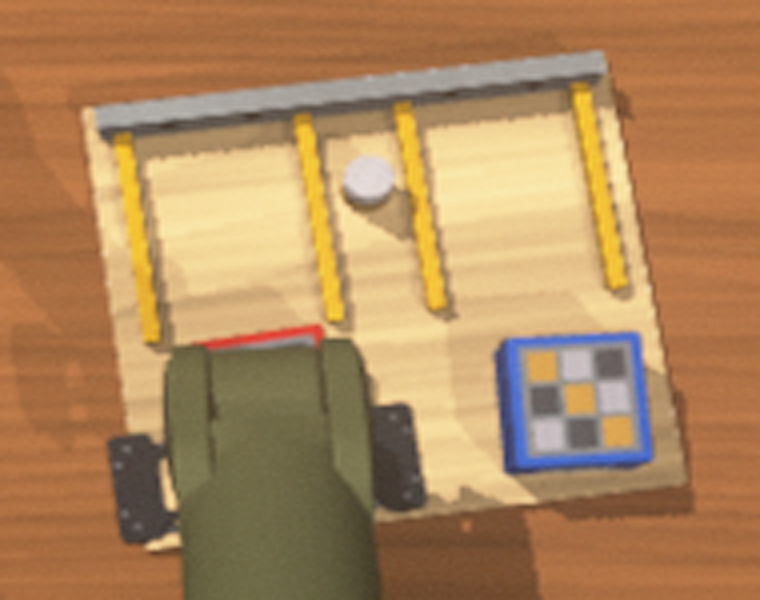

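The box is nearly square and the front edge is visible, but it has drifted about 8 mm right of the lane centre. I'll confirm from the unobstructed scene view.

```bash
cat >> h.py <<'E'
def look2(name,zt=72):
    f=grab('scene'); P=cloud(f); a=np.radians(7.8); c,s=np.cos(a),np.sin(a)
    U=P[...,0]*c+P[...,1]*s; V=-P[...,0]*s+P[...,1]*c
    m=(abs(P[...,2]-72)<5)&(abs(V+45)<75)&(U>400)&(U<760)
    m=cv2.morphologyEx(m.astype(np.uint8),cv2.MORPH_OPEN,np.ones((3,3)))
    for rr,p in rects(f,m,72,60):
        q=rr[0]; print('rect',np.round(rr[1],1),round(rr[2],2),'centre uv',round(q[0]*c+q[1]*s,1),round(-q[0]*s+q[1]*c,1))
    hsv=cv2.cvtColor(f['color'],cv2.COLOR_RGB2HSV)
    y=(hsv[...,0]>20)&(hsv[...,0]<32)&(hsv[...,1]>170)&(hsv[...,2]>90)&(P[...,2]>8)&(P[...,2]<40)&(abs(V+145)<250)&(U>500)&(U<760)
    for rr,p in rects(f,y,28,15):
        q=rr[0]; print('strip',np.round(rr[1],1),round(rr[2],2),'uv',round(q[0]*c+q[1]*s,1),round(-q[0]*s+q[1]*c,1))
    cv2.imwrite(f'pics/{name}.png',cv2.resize(f['color'][140:310,220:440,::-1],(770,595),interpolation=cv2.INTER_CUBIC))
E
python3 -c "
from h import *
look2('s2')"
```

```text
rect [124.6  96.3] 8.7 centre uv 492.3 -57.5
```

View pics/s2.png

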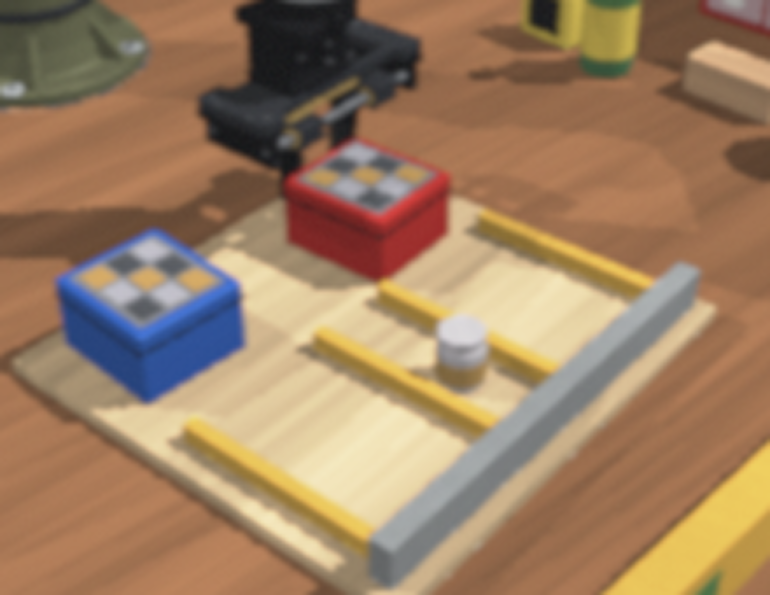

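The scene view confirms it: the box is squared up but its right side nearly lines up with the right strip's inner edge. I'll lift off, re-measure from the scene, and nudge it sideways on the apron.

Request:
play_rows:
  commands:
    - {"dx": 0.5,"dy": 0,"dz": 0,"rx": 0,"ry": 0,"rz": 0}
    - {"dx": 0.5,"dy": 0,"dz": 0,"rx": 0,"ry": 0,"rz": 0}
    - {"dx": 0,"dy": 0,"dz": -2,"rx": 0,"ry": 0,"rz": 0}
    - {"dx": 0,"dy": 0,"dz": -2,"rx": 0,"ry": 0,"rz": 0}
    - {"dx": 0,"dy": 0,"dz": -2,"rx": 0,"ry": 0,"rz": 0}
    - {"dx": 0,"dy": 0,"dz": -2,"rx": 0,"ry": 0,"rz": 0}
    - {"dx": 0,"dy": 0,"dz": -2,"rx": 0,"ry": 0,"rz": 0}
    - {"dx": -1,"dy": -2,"dz": 0,"rx": 0,"ry": 0,"rz": 0}
    - {"dx": -1,"dy": -2,"dz": 0,"rx": 0,"ry": 0,"rz": 0}
    - {"dx": -1,"dy": -2,"dz": 0,"rx": 0,"ry": 0,"rz": 0}
    - {"dx": -1,"dy": -2,"dz": 0,"rx": 0,"ry": 0,"rz": 0}
    - {"dx": -1,"dy": 0,"dz": 0,"rx": 0,"ry": 0,"rz": 0}
    - {"dx": -1,"dy": 0,"dz": 0,"rx": 0,"ry": 0,"rz": 0}
    - {"dx": -1,"dy": 0,"dz": 0,"rx": 0,"ry": 0,"rz": 0}
    - {"dx": 0,"dy": 0,"dz": 0,"rx": 0,"ry": 0,"rz": 0}
    - {"dx": 0,"dy": 0,"dz": 0,"rx": 0,"ry": 0,"rz": 0}
  jaw: 0

```text
time: 6.1
eef_pos: [506.3, -55.4, 314.6]
eef_rot: [0.213, -3.134, 0.0]
force: [-0.0, -0.9, -0.3]
opening: 0.3
finger_force: 0.0
```

```bash
python3 -c "
from h import *
st();look2('s3');look('p3')"
```

```text
t 6.1 pos [506.3 -55.4 314.6] uv 494.1 -123.6 r 509.4 yawerr deg -0.02667022932051477 toolz [-0.001 -0.    -1.   ] F [-0.  -0.9 -0.3] open 0.2898976099458624 q [-0.5   0.09  0.59  1.93 -0.05  1.14  1.82]
rect [102.9  96.7] 9.52 centre uv 502.5 -58.6
rect ((496.28363037109375, 20.05240249633789), (100.61527252197266, 77.61162567138672), 9.662103652954102) u 444.0 544.0 v -86.9 -7.2
centre uv 494.4133583349629 -47.48654251607677
red ((496.764404296875, 24.12116241455078), (98.99593353271484, 70.26253509521484), 10.806565284729004)
```

Request:
play_rows:
  commands:
    - {"dx": 1,"dy": -0.4,"dz": 0,"rx": 0,"ry": 0,"rz": 0}
    - {"dx": 0,"dy": 0,"dz": 2,"rx": 0,"ry": 0,"rz": 0}
    - {"dx": 0,"dy": 0,"dz": 2,"rx": 0,"ry": 0,"rz": 0}
    - {"dx": 0,"dy": 0,"dz": 2,"rx": 0,"ry": 0,"rz": 0}
    - {"dx": 0,"dy": 0,"dz": 2,"rx": 0,"ry": 0,"rz": 0}
    - {"dx": 0,"dy": 0,"dz": 1,"rx": 0,"ry": 0,"rz": 0}
    - {"dx": 0,"dy": 0,"dz": 1,"rx": 0,"ry": 0,"rz": 0}
    - {"dx": 0,"dy": 0,"dz": 0,"rx": 0,"ry": 0,"rz": 0}
    - {"dx": 0,"dy": 0.2,"dz": 0,"rx": 0,"ry": 0,"rz": 0}
    - {"dx": 0,"dy": 0.2,"dz": 0,"rx": 0,"ry": 0,"rz": 0}
    - {"dx": 0,"dy": 0.2,"dz": 0,"rx": 0,"ry": 0,"rz": 0}
    - {"dx": 0,"dy": 0.2,"dz": 0,"rx": 0,"ry": 0,"rz": 0}
    - {"dx": 0,"dy": 0.2,"dz": 0,"rx": 0,"ry": 0,"rz": 0}
    - {"dx": 0,"dy": 0.2,"dz": 0,"rx": 0,"ry": 0,"rz": 0}
    - {"dx": 0,"dy": 0.2,"dz": 0,"rx": 0,"ry": 0,"rz": 0}
    - {"dx": 0,"dy": 0.2,"dz": 0,"rx": 0,"ry": 0,"rz": 0}

```text
time: 7.53
eef_pos: [494.7, -45.8, 214.9]
eef_rot: [-0.211, 3.134, -0.001]
force: [0.1, -2.4, 0.1]
opening: 0.2
finger_force: 1.4
```

```bash
python3 -c "
from h import *
st();look2('s4');look('p4')"
```

```text
t 7.5333 pos [494.7 -45.8 214.9] uv 483.9 -112.5 r 496.9 yawerr deg -0.10230987269201375 toolz [ 0.    -0.001 -1.   ] F [ 0.1 -2.4  0.1] open 0.24004591978871634 q [-0.49  0.2   0.58  2.05 -0.14  0.93  1.86]
rect [ 73.6 104.2] 15.85 centre uv 518.3 -58.8
rect ((495.7401428222656, 25.53489112854004), (100.43846130371094, 68.95413208007812), 9.227398872375488) u 444.0 545.6 v -75.2 -6.5
centre uv 494.61895830272215 -41.98101901951313
red ((496.81536865234375, 25.49944496154785), (98.3272476196289, 68.53931427001953), 9.227398872375488)
```

Request:
play_rows:
  commands:
    - {"dx": 0,"dy": 0.15,"dz": 0,"rx": 0,"ry": 0,"rz": 0}
    - {"dx": 0,"dy": 0.15,"dz": 0,"rx": 0,"ry": 0,"rz": 0}
    - {"dx": 0,"dy": 0.15,"dz": 0,"rx": 0,"ry": 0,"rz": 0}
    - {"dx": 0,"dy": 0.15,"dz": 0,"rx": 0,"ry": 0,"rz": 0}
    - {"dx": 0,"dy": 0.15,"dz": 0,"rx": 0,"ry": 0,"rz": 0}
    - {"dx": 0,"dy": 0,"dz": 0,"rx": 0,"ry": 0,"rz": 0}
    - {"dx": 0,"dy": -1,"dz": 0,"rx": 0,"ry": 0,"rz": 0}
    - {"dx": 0,"dy": -1,"dz": 0,"rx": 0,"ry": 0,"rz": 0}
    - {"dx": 0,"dy": 0,"dz": 0,"rx": 0,"ry": 0,"rz": 0}

```text
time: 8.38
eef_pos: [496.6, -60.2, 214.9]
eef_rot: [-0.207, 3.134, -0.001]
force: [-0.1, -1.1, -0.9]
opening: 0.3
finger_force: 0.0
```

```bash
python3 -c "
from h import *
st();look2('s5');look('p5')"
```

```text
t 8.3833 pos [496.6 -60.2 214.9] uv 483.8 -127.0 r 500.2 yawerr deg -0.25336852305792323 toolz [ 0.001 -0.001 -1.   ] F [-0.1 -1.1 -0.9] open 0.25841425541051405 q [-0.47  0.21  0.59  2.04 -0.14  0.93  1.9 ]
rect [84.2 95.9] 7.58 centre uv 513.4 -50.0
rect ((498.3865966796875, 21.823455810546875), (100.02250671386719, 91.33455657958984), 7.603414535522461) u 446.7 546.7 v -91.8 -0.3
centre uv 496.7372271781358 -46.01728054604528
red ((498.79571533203125, 22.920364379882812), (99.09044647216797, 88.55175018310547), 7.35338830947876)
```

The box is now centred in the lane (v≈-45.6) and square (7.5° against 7.8°). I'll go back behind it and push it in.

Request:
play_rows:
  commands:
    - {"dx": 0,"dy": 0,"dz": -2.5,"rx": 0,"ry": 0,"rz": 0}
    - {"dx": 0,"dy": 0,"dz": -2.5,"rx": 0,"ry": 0,"rz": 0}
    - {"dx": 0,"dy": 0,"dz": -2.5,"rx": 0,"ry": 0,"rz": 0}
    - {"dx": 0,"dy": 0,"dz": -2.5,"rx": 0,"ry": 0,"rz": 0}
    - {"dx": 2,"dy": 0,"dz": 0,"rx": 0,"ry": 0,"rz": 0}
    - {"dx": 2,"dy": 0,"dz": 0,"rx": 0,"ry": 0,"rz": 0}
    - {"dx": 2,"dy": 0,"dz": 0,"rx": 0,"ry": 0,"rz": 0}
    - {"dx": 0,"dy": 2,"dz": 0,"rx": 0,"ry": 0,"rz": 0}
    - {"dx": 0,"dy": 2,"dz": 0,"rx": 0,"ry": 0,"rz": 0}
    - {"dx": 0,"dy": 2,"dz": 0,"rx": 0,"ry": 0,"rz": 0}
    - {"dx": 0,"dy": 2.1,"dz": 0,"rx": 0,"ry": 0,"rz": 0}
    - {"dx": 0,"dy": 0,"dz": 0,"rx": 0,"ry": 0,"rz": 0}
    - {"dx": 0,"dy": 0,"dz": 0,"rx": 0,"ry": 0,"rz": 0}
  jaw: 5

```text
time: 9.57
eef_pos: [425.9, 15.2, 314.8]
eef_rot: [0.215, -3.134, -0.0]
force: [-0.6, 0.6, 0.6]
opening: 49.4
finger_force: 0.0
```

```bash
python3 -c "
from h import *
st()"
```

```text
t 9.5667 pos [425.9  15.2 314.8] uv 424.0 -42.7 r 426.2 yawerr deg 0.05557883491404603 toolz [-0.  0. -1.] F [-0.6  0.6  0.6] open 49.36119834540954 q [-0.6  -0.12  0.47  2.1   0.06  1.14  1.56]
```

Request:
play_rows:
  commands:
    - {"dx": 0,"dy": -0.3,"dz": 2,"rx": 0,"ry": 0,"rz": 0}
    - {"dx": 0,"dy": 0,"dz": 2,"rx": 0,"ry": 0,"rz": 0}
    - {"dx": 0,"dy": 0,"dz": 2,"rx": 0,"ry": 0,"rz": 0}
    - {"dx": 0,"dy": 0,"dz": 2,"rx": 0,"ry": 0,"rz": 0}
    - {"dx": 0,"dy": 0,"dz": 2,"rx": 0,"ry": 0,"rz": 0}
    - {"dx": 0,"dy": 0,"dz": 0,"rx": 0,"ry": 0,"rz": 0}
    - {"dx": -0.3,"dy": 0,"dz": 0,"rx": 0,"ry": 0,"rz": 0}
    - {"dx": -0.3,"dy": 0,"dz": 0,"rx": 0,"ry": 0,"rz": 0}
    - {"dx": -0.3,"dy": 0,"dz": 0,"rx": 0,"ry": 0,"rz": 0}
    - {"dx": -0.3,"dy": 0,"dz": 0,"rx": 0,"ry": 0,"rz": 0}
    - {"dx": -0.3,"dy": 0,"dz": 0,"rx": 0,"ry": 0,"rz": 0}
    - {"dx": -0.3,"dy": 0,"dz": 0,"rx": 0,"ry": 0,"rz": 0}
    - {"dx": -0.3,"dy": 0,"dz": 0,"rx": 0,"ry": 0,"rz": 0}
    - {"dx": -0.3,"dy": 0,"dz": 0,"rx": 0,"ry": 0,"rz": 0}
    - {"dx": -0.3,"dy": 0,"dz": 0,"rx": 0,"ry": 0,"rz": 0}
    - {"dx": -0.3,"dy": 0,"dz": 0,"rx": 0,"ry": 0,"rz": 0}
    - {"dx": -0.3,"dy": 0,"dz": 0,"rx": 0,"ry": 0,"rz": 0}
    - {"dx": -0.3,"dy": 0,"dz": 0,"rx": 0,"ry": 0,"rz": 0}
    - {"dx": -0.3,"dy": 0,"dz": 0,"rx": 0,"ry": 0,"rz": 0}
    - {"dx": -0.3,"dy": 0,"dz": 0,"rx": 0,"ry": 0,"rz": 0}

```text
time: 11.23
eef_pos: [468.4, 16.9, 214.7]
eef_rot: [0.211, -3.134, -0.0]
force: [-4.0, -0.2, 1.1]
opening: 50.3
finger_force: 1.7
```

```bash
python3 -c "
from h import *
st();look2('s6');look('p6')"
```

```text
t 11.2333 pos [468.4  16.9 214.7] uv 466.4 -46.8 r 468.7 yawerr deg -0.10681574993268317 toolz [-0.  0. -1.] F [-4.  -0.2  1.1] open 50.28679125686969 q [-0.57  0.13  0.51  2.11 -0.08  0.92  1.69]
rect [121.6  96.7] 8.54 centre uv 523.8 -50.2Traceback (most recent call last):
  File "<string>", line 3, in <module>
    st();look2('s6');look('p6')
                     ~~~~^^^^^^
  File "h.py", line 35, in look
    r=max(rects(f,m,72,20),key=lambda r:len(r[1])); p=r[1]; u=p[:,0]*c+p[:,1]*s; v=-p[:,0]*s+p[:,1]*c
ValueError: max() iterable argument is empty
```

Request:
play_rows:
  commands:
    - {"dx": -0.4,"dy": 0,"dz": 0,"rx": 0,"ry": 0,"rz": 0}
    - {"dx": -0.4,"dy": 0,"dz": 0,"rx": 0,"ry": 0,"rz": 0}
    - {"dx": -0.4,"dy": 0,"dz": 0,"rx": 0,"ry": 0,"rz": 0}
    - {"dx": -0.4,"dy": 0,"dz": 0,"rx": 0,"ry": 0,"rz": 0}
    - {"dx": -0.4,"dy": 0,"dz": 0,"rx": 0,"ry": 0,"rz": 0}
    - {"dx": -0.4,"dy": 0,"dz": 0,"rx": 0,"ry": 0,"rz": 0}
    - {"dx": -0.4,"dy": 0,"dz": 0,"rx": 0,"ry": 0,"rz": 0}
    - {"dx": -0.4,"dy": 0,"dz": 0,"rx": 0,"ry": 0,"rz": 0}
    - {"dx": -0.4,"dy": 0,"dz": 0,"rx": 0,"ry": 0,"rz": 0}
    - {"dx": -0.4,"dy": 0,"dz": 0,"rx": 0,"ry": 0,"rz": 0}
    - {"dx": -0.4,"dy": 0,"dz": 0,"rx": 0,"ry": 0,"rz": 0}
    - {"dx": -0.4,"dy": 0,"dz": 0,"rx": 0,"ry": 0,"rz": 0}
    - {"dx": -0.4,"dy": 0,"dz": 0,"rx": 0,"ry": 0,"rz": 0}
    - {"dx": -0.4,"dy": 0,"dz": 0,"rx": 0,"ry": 0,"rz": 0}
    - {"dx": -0.4,"dy": 0,"dz": 0,"rx": 0,"ry": 0,"rz": 0}

```text
time: 12.58
eef_pos: [528.0, 24.9, 214.7]
eef_rot: [0.211, -3.135, -0.0]
force: [-1.8, -0.1, -1.4]
opening: 49.9
finger_force: 1.0
```

```bash
python3 -c "
from h import *
st();look2('s7')"
```

```text
t 12.5833 pos [528.   24.9 214.7] uv 526.5 -47.0 r 528.6 yawerr deg -0.10846147612424772 toolz [-0.  0. -1.] F [-1.8 -0.1 -1.4] open 49.949142197129575 q [-0.54  0.26  0.5   1.97 -0.15  0.94  1.74]
rect [119.6  96.2] 7.36 centre uv 584.1 -50.0
```

View pics/s7.png

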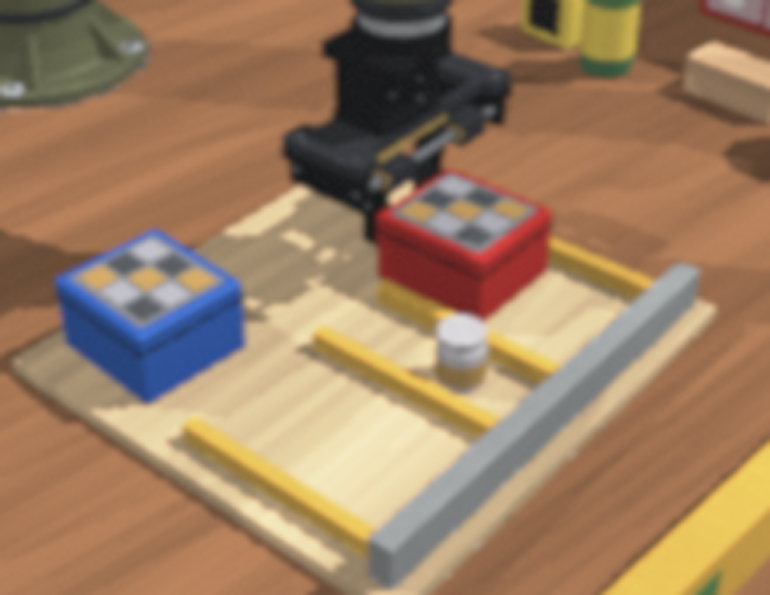

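The red box is square and central between the strips, with its front corner at about (480,305), and nothing else has moved. I'll continue the push, stopping short of the end block.

Request:
play_rows:
  commands:
    - {"dx": -0.4,"dy": 0,"dz": 0,"rx": 0,"ry": 0,"rz": 0}
    - {"dx": -0.4,"dy": 0,"dz": 0,"rx": 0,"ry": 0,"rz": 0}
    - {"dx": -0.4,"dy": 0,"dz": 0,"rx": 0,"ry": 0,"rz": 0}
    - {"dx": -0.4,"dy": 0,"dz": 0,"rx": 0,"ry": 0,"rz": 0}
    - {"dx": -0.4,"dy": 0,"dz": 0,"rx": 0,"ry": 0,"rz": 0}
    - {"dx": -0.4,"dy": 0,"dz": 0,"rx": 0,"ry": 0,"rz": 0}
    - {"dx": -0.4,"dy": 0,"dz": 0,"rx": 0,"ry": 0,"rz": 0}
    - {"dx": -0.4,"dy": 0,"dz": 0,"rx": 0,"ry": 0,"rz": 0}
    - {"dx": -0.4,"dy": 0,"dz": 0,"rx": 0,"ry": 0,"rz": 0}
    - {"dx": -0.4,"dy": 0,"dz": 0,"rx": 0,"ry": 0,"rz": 0}
    - {"dx": -0.4,"dy": 0,"dz": 0,"rx": 0,"ry": 0,"rz": 0}
    - {"dx": -0.4,"dy": 0,"dz": 0,"rx": 0,"ry": 0,"rz": 0}
    - {"dx": -0.4,"dy": 0,"dz": 0,"rx": 0,"ry": 0,"rz": 0}
    - {"dx": -0.4,"dy": 0,"dz": 0,"rx": 0,"ry": 0,"rz": 0}
    - {"dx": -0.4,"dy": 0,"dz": 0,"rx": 0,"ry": 0,"rz": 0}
    - {"dx": -0.4,"dy": 0,"dz": 0,"rx": 0,"ry": 0,"rz": 0}
    - {"dx": -0.4,"dy": 0,"dz": 0,"rx": 0,"ry": 0,"rz": 0}
    - {"dx": -0.4,"dy": 0,"dz": 0,"rx": 0,"ry": 0,"rz": 0}
    - {"dx": -0.4,"dy": 0,"dz": 0,"rx": 0,"ry": 0,"rz": 0}

```text
time: 14.22
eef_pos: [603.3, 35.1, 214.8]
eef_rot: [-0.211, 3.134, 0.0]
force: [-4.2, -0.6, 3.6]
opening: 50.0
finger_force: 2.0
```

```bash
python3 -c "
from h import *
st();look2('s8')"
```

```text
t 14.2167 pos [603.3  35.1 214.8] uv 602.5 -47.1 r 604.4 yawerr deg -0.10968452949270624 toolz [ 0.  0. -1.] F [-4.2 -0.6  3.6] open 50.0152550435775 q [-0.5   0.41  0.48  1.78 -0.22  1.    1.77]
rect [109.8  96.7] 8.55 centre uv 663.4 -50.0
```

Request:
play_rows:
  commands:
    - {"dx": -0.1,"dy": 0,"dz": 0,"rx": 0,"ry": 0,"rz": 0}
    - {"dx": -0.1,"dy": 0,"dz": 0,"rx": 0,"ry": 0,"rz": 0}
    - {"dx": -0.1,"dy": 0,"dz": 0,"rx": 0,"ry": 0,"rz": 0}

```text
time: 14.52
eef_pos: [605.8, 35.4, 214.7]
eef_rot: [0.211, -3.134, -0.0]
force: [-4.1, -0.3, 1.3]
opening: 49.6
finger_force: 1.7
```

Request:
play_rows:
  commands:
    - {"dx": -0.1,"dy": 0,"dz": 0,"rx": 0,"ry": 0,"rz": 0}
    - {"dx": -0.1,"dy": 0,"dz": 0,"rx": 0,"ry": 0,"rz": 0}

```text
time: 14.68
eef_pos: [607.9, 35.7, 214.7]
eef_rot: [-0.211, 3.135, 0.0]
force: [-2.6, -0.7, 0.0]
opening: 50.4
finger_force: 1.5
```

Still at sliding force, about 4 mm from the estimated block face.

Request:
play_rows:
  commands:
    - {"dx": -0.1,"dy": 0,"dz": 0,"rx": 0,"ry": 0,"rz": 0}
    - {"dx": -0.1,"dy": 0,"dz": 0,"rx": 0,"ry": 0,"rz": 0}

```text
time: 14.85
eef_pos: [609.9, 36.0, 214.7]
eef_rot: [-0.211, 3.134, 0.0]
force: [-2.8, -0.6, 0.8]
opening: 50.7
finger_force: 1.4
```

Request:
play_rows:
  commands:
    - {"dx": -0.1,"dy": 0,"dz": 0,"rx": 0,"ry": 0,"rz": 0}
    - {"dx": -0.1,"dy": 0,"dz": 0,"rx": 0,"ry": 0,"rz": 0}

```text
time: 15.02
eef_pos: [611.9, 36.3, 214.7]
eef_rot: [-0.211, 3.134, 0.0]
force: [-2.0, 0.2, -0.2]
opening: 50.3
finger_force: 1.3
```

Request:
play_rows:
  commands:
    - {"dx": -0.1,"dy": 0,"dz": 0,"rx": 0,"ry": 0,"rz": 0}
    - {"dx": -0.1,"dy": 0,"dz": 0,"rx": 0,"ry": 0,"rz": 0}

```text
time: 15.18
eef_pos: [613.9, 36.5, 214.7]
eef_rot: [-0.211, 3.134, 0.0]
force: [-2.6, -0.5, 0.4]
opening: 49.6
finger_force: 1.2
```

Request:
play_rows:
  commands:
    - {"dx": -0.1,"dy": 0,"dz": 0,"rx": 0,"ry": 0,"rz": 0}

```text
time: 15.27
eef_pos: [614.9, 36.7, 214.7]
eef_rot: [-0.211, 3.134, 0.0]
force: [-2.9, -0.4, -0.7]
opening: 49.9
finger_force: 1.2
```

Request:
play_rows:
  commands:
    - {"dx": -0.1,"dy": 0,"dz": 0,"rx": 0,"ry": 0,"rz": 0}

```text
time: 15.35
eef_pos: [615.9, 36.8, 214.7]
eef_rot: [-0.211, 3.134, 0.0]
force: [-2.0, -0.3, -1.0]
opening: 49.7
finger_force: 1.1
```

Request:
play_rows:
  commands:
    - {"dx": -0.1,"dy": 0,"dz": 0,"rx": 0,"ry": 0,"rz": 0}

```text
time: 15.43
eef_pos: [616.9, 37.0, 214.7]
eef_rot: [-0.211, 3.134, 0.0]
force: [-1.4, 0.4, -0.7]
opening: 49.9
finger_force: 1.1
```

Request:
play_rows:
  commands:
    - {"dx": -0.1,"dy": 0,"dz": 0,"rx": 0,"ry": 0,"rz": 0}

```text
time: 15.52
eef_pos: [617.7, 37.0, 214.7]
eef_rot: [0.211, -3.134, -0.0]
force: [-6.8, -0.5, 4.0]
opening: 49.7
finger_force: 2.9
```

Request:
play_rows:
  commands:
    - {"dx": -0.1,"dy": 0,"dz": 0,"rx": 0,"ry": 0,"rz": 0}

```text
time: 15.6
eef_pos: [618.1, 37.1, 214.7]
eef_rot: [0.211, -3.132, -0.0]
force: [-8.6, -0.6, 5.1]
opening: 50.1
finger_force: 4.3
```

```bash
python3 -c "
from h import *
st();look2('s9')"
```

```text
t 15.6 pos [618.1  37.1 214.7] uv 617.4 -47.2 r 619.2 yawerr deg -0.10403250099637429 toolz [-0.003 -0.    -1.   ] F [-8.6 -0.6  5.1] open 50.09137339511262 q [-0.49  0.44  0.47  1.74 -0.23  1.01  1.78]
rect [111.3  96.6] 8.18 centre uv 677.7 -50.1
```

View pics/s9.png

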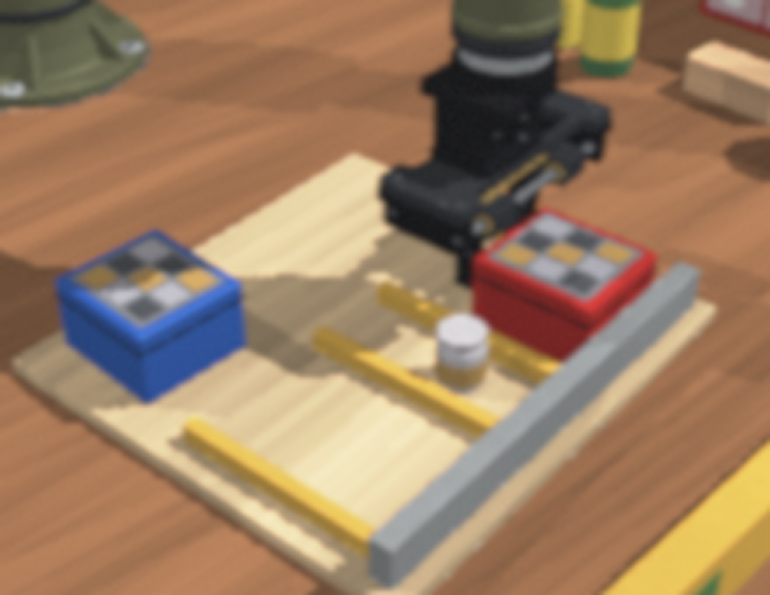

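The box is against the block, with the force rising to 8.6 N. I'll press 1 mm more to square it, then back straight off and lift clear.

Request:
play_rows:
  commands:
    - {"dx": -0.1,"dy": 0,"dz": 0,"rx": 0,"ry": 0,"rz": 0}
    - {"dx": 0,"dy": 0,"dz": 0,"rx": 0,"ry": 0,"rz": 0}
    - {"dx": 0,"dy": 0,"dz": 0,"rx": 0,"ry": 0,"rz": 0}

```text
time: 15.9
eef_pos: [618.4, 37.0, 214.7]
eef_rot: [0.21, -3.129, -0.001]
force: [-10.1, -0.6, 5.1]
opening: 49.9
finger_force: 4.6
```

Request:
play_rows:
  commands:
    - {"dx": 0.2,"dy": 0,"dz": 0,"rx": 0,"ry": 0,"rz": 0}
    - {"dx": 0.5,"dy": 0,"dz": 0,"rx": 0,"ry": 0,"rz": 0}
    - {"dx": 1,"dy": 0,"dz": 0,"rx": 0,"ry": 0,"rz": 0}
    - {"dx": 1,"dy": 0,"dz": 0,"rx": 0,"ry": 0,"rz": 0}
    - {"dx": 1,"dy": 0,"dz": -1,"rx": 0,"ry": 0,"rz": 0}
    - {"dx": 1,"dy": 0,"dz": -2,"rx": 0,"ry": 0,"rz": 0}
    - {"dx": 2,"dy": 0,"dz": -2,"rx": 0,"ry": 0,"rz": 0}
    - {"dx": 2,"dy": 0,"dz": -2,"rx": 0,"ry": 0,"rz": 0}
    - {"dx": 2,"dy": 0,"dz": -2,"rx": 0,"ry": 0,"rz": 0}
    - {"dx": 2,"dy": 0,"dz": -2,"rx": 0,"ry": 0,"rz": 0}
    - {"dx": 2,"dy": 0,"dz": -2,"rx": 0,"ry": 0,"rz": 0}
    - {"dx": 2,"dy": 0,"dz": -1,"rx": 0,"ry": 0,"rz": 0}
    - {"dx": 0,"dy": 0,"dz": 0,"rx": 0,"ry": 0,"rz": 0}
    - {"dx": 0,"dy": 0,"dz": 0,"rx": 0,"ry": 0,"rz": 0}

```text
time: 17.07
eef_pos: [454.4, 14.8, 356.1]
eef_rot: [-0.211, 3.13, 0.004]
force: [-0.0, 0.7, 0.2]
opening: 50.0
finger_force: 0.0
```

```bash
python3 -c "
from h import *
st();look2('s10');look('p10')"
```

```text
t 17.0667 pos [454.4  14.8 356.1] uv 452.2 -47.0 r 454.6 yawerr deg -0.10378525714049402 toolz [ 0.005  0.003 -1.   ] F [-0.   0.7  0.2] open 50.02814230820175 q [-0.61 -0.09  0.5   2.    0.05  1.22  1.57]
rect [102.   96.7] 7.71 centre uv 681.6 -50.4
rect ((674.2672729492188, 45.81663513183594), (101.35923767089844, 91.44903564453125), 7.782773017883301) u 623.6 724.9 v -91.8 -0.4
centre uv 674.2468754389386 -46.115836607486045
red ((673.880615234375, 46.358245849609375), (101.95182037353516, 90.29539489746094), 7.747979640960693)
```

View pics/p10.png

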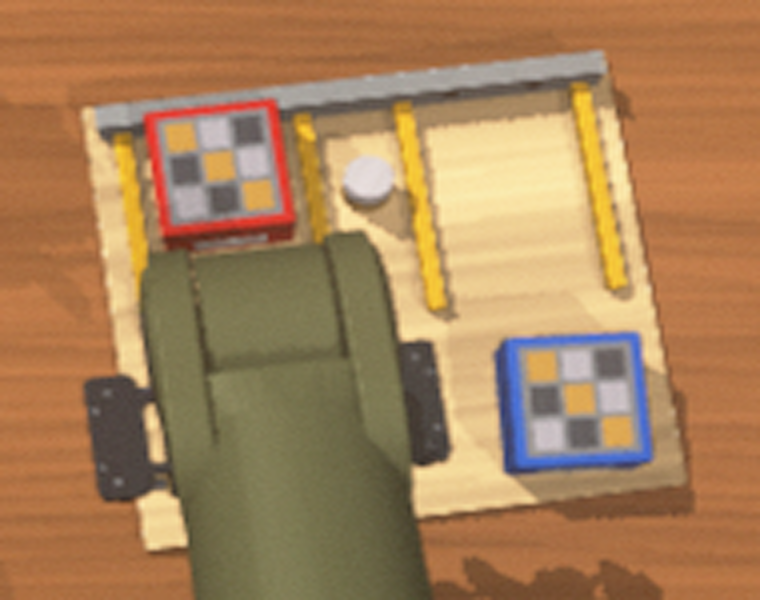

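The red box sits square against the end block, at about (220,165), with its yaw matching the board at 7.8°. It is clear of both strips, and the blue box and tin haven't moved.

```bash
python3 -c "
from bench import ctrl
print(ctrl.close_job())"
```

```text
the job is handed in; nothing more can be done
None
```

I pushed the red box home, square against the grey end block and central in the left lane; the last images show it clear of both wet strips and the blue box and tin unmoved, and I handed the job in at about 17 s.

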